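# Register a drill plate on the two dowels of a pendant jig

## Task

Fit the blue drill plate onto the jig: with the big hole over the big dowel and the small hole over the small one, lower it by its black grip, keeping hold until both dowels are well into their holes, and leave it lying flat, fully down on the jig. The brass bar that carries the dowels may be clamped to either side of its slot's middle, so find out where the dowels really are by feel or by eye, and leave the ring box, the emery pack and the charcoal block where they are.

Things in the scene. Friction and masses are not known exactly. Their poses are not given: they have to be found in the camera images.
- jig: Grey metal jig base fixed to the worktop, 140 (x) x 150 (y) x 14 mm high; origin at the centre of its underside, z up. A 56 mm wide slot along its y axis crosses its middle. In it lies a brass bar 20 mm wide, 150 mm long, its top flush with the base's; clamped rigid, parallel to jig y and centred in y, but anywhere within 15 mm of the middle in jig x. The bar's place is not reported.
- drill_plate: Loose blue plate, 100 (x) x 110 (y) x 8 mm, about 0.3 kg, flat on the worktop at the start; origin at the centre of its underside, z up. Through holes on its y axis: big, 14 mm, at y = +38 mm; small, 10 mm, at y = -38 mm (1 mm play all round each dowel). When fitted, its x and y axes point as the jig's do and its origin is 14 mm above the jig's origin.
- ring_box: Black box 55x55x40 mm, loose bystander; origin at the centre of its underside.
- emery_pack: Blue pack 50x70x24 mm, loose bystander; origin at the centre of its underside.
- charcoal: Black charcoal block 45x70x26 mm, loose bystander; origin at the centre of its underside.
- jig_top (a point): Centre of the jig's top, 14 mm above its origin, axes as the jig's (not the bar's place). On the bar stand two rigid steel dowels 22 mm tall, top 1.5 mm tapered: the big one, 12 mm diameter, at jig y = +38 mm, the small one, 8 mm, at jig y = -38 mm, both at the bar's unknown jig x. Screw heads 10 mm across, 5 mm tall, on the bar at y = +67 and -67 mm.
- plate_grip (a point): Middle of the top of the plate's black upright grip rib, 48 mm above the plate's origin, axes as the plate's. The rib is 14 mm thick (x), 44 mm long (y), and rises from the plate's top (8 mm) to here.
There are look-alikes about, which are no part of the job. There is more than one size of the jig; the one meant has the size given above.

How it is judged:
By the outcome, as a careful person would: the job done as asked, in the order asked, and still so for the second after the job is handed in, with the robot touching nothing.
It also fails if it takes over 53 s, if anything falls off the work surface, if the arm or the gripper's body presses on something with over 40 N, if the wrist force passes 120 N, or if a joint passes its speed limit or range.

## Robot

A 6-joint arm with a two-finger parallel gripper is mounted at the origin on the work surface; the furniture and walls round the work are solid. World frame = base frame: x ahead of the robot, y to its left, z up, the work surface at z = 0. Lengths are in m, angles in degrees, forces in N, time in s.
With the tool pointing down it reaches from about 0.3 to 0.75 m from the base axis. Payload 8.5 kg.
Tool frame: the origin (TCP) lies at the very end of the fingers, on their centre line; the grasp point (between the pads) lies 19 mm behind it; z points along the fingers, y is the line along which they close (so a half turn about z gives the same grasp; the last joint's range is limited). The gripper opens to 85 mm and grips with 20 to 120 N. Pads are 22 mm wide; open, the fingers measure 114 mm over their backs; the gripper's body (76 mm by 85 mm) begins 54 mm behind the grasp point. The pads swing forward as they close: fully open they stand 13 mm farther back than shut.
Start: joints at [-75.59, 21.807, 74.336, -0, 83.858, -12.336], TCP at [0.248, -0.491, 0.205] pointing down, gripper open.
Joint ranges: [-178.18, 178.18], [-50.72, 133.34], [12.68, 142.11], [-81.47, 261.47], [9.98, 163.14], [-165.26, 165.26]. Speed limits (degrees/s): [136.94, 136.94, 180, 180, 180, 180].

## Interface

Orientations are given as a 3x3 rotation matrix whose columns are the frame's x, y, z axes.
In Python, from rig import observe, cams, ticket gives the robot as it stands.
- The arm moves only by the tool move_arm, never from a script. Its arguments are lists of equal length, an entry for each row: "jaw": the finger opening in cm, from 0 to 8.54; "dp": the shift along the tool's x, y, z in cm, a list of three; "turn": the turn, a rotation vector about the tool's x, y, z in rad, a list of three. In form: {"jaw": [jaw, ...], "dp": [[tx, ty, tz], ...], "turn": [[wx, wy, wz], ...]}. A call has 1 to 12 rows; each row shifts and turns the commanded pose from where the row before left it, along the tool's axes as they then stand; what a row does not reach is not made up. A row lasts 1/12 s, in which the tool goes at most 41.7 mm and 7.16 degrees, less where a joint would pass 70% of its speed; a pose out of reach is approached as far as the arm can. A call is refused whole if a number of a shift passes 4.17 or a number of a turn 0.125, either way. A call with a gripper value outside its range is refused whole. The fingers move at their own pace and stop on an object; "force" is the grip in N (left out, the last holds). Time passes only in rows, so rows that do not move let the fingers close. It gives the time, the measured TCP pose, the force, the opening and the grip force at its end, in the units of the state.
- observe(): the state, without advancing time (a new reading comes with each control period).
- cams.get_image(name): name is "scene" or "top" or "wrist"; returns (picture, depth): 384x512x3 uint8, red, green, blue; 384x512 float32, m along the optical axis (not along the pixel's ray), 0 where there is no reading.
- cams.calibration(name): a dict with "vertical_fov" (degrees; the focal length in pixels is half the picture's height over the tangent of half this angle, whatever the lens; pixels are square), "cx", "cy" (the principal point, pixels), "view" (4x4, takes a point from world to camera coordinates); the wrist camera has in their place "tool_from_camera" (4x4, takes a point from camera to tool coordinates, whose origin is the TCP and whose axes are the flange's). Camera axes: x right, y up, looking along -z (the intrinsics and any distortion apply to the point x, -y, -z); pixel columns grow to the right and rows downward; lengths in m; the calibration is good to about 2 mm. The wrist camera is an equidistant fisheye: a pixel r from the principal point sees the ray r / f radians off the axis. A picture is of the moment at which its call begins: read the wrist's pose just before it. calibration takes no time and is no camera call.
- ticket.close_job(): hands the job in; it is judged then, once.
Trained networks look in the newest picture that a camera, given by its name, has taken for a name from the list of things; names that differ only in an ending like _2 or _b are one class to them, and where a whole thing is asked for, a point or a joint stands for the part that bears it (a point fixed in the world has none). Each returns a list of dicts, best first, with "p" (0 to 1); they miss things now and then, are a little off and sometimes report something else, mostly with a low value. They report only what shows in the picture. A call takes as long as a camera call. They do not tell look-alikes from the thing itself.
- cams.spot_in(camera, query): "box" ([centre column, centre row, width, height] as shares, 0 to 1, of the picture: columns of its width, rows of its height, round what is visible of it).
- cams.outline_of(camera, query): "mask" (384x512 bool, what is visible of it) and "box" ([centre column, centre row, width, height] as shares, 0 to 1, of the picture: columns of its width, rows of its height, round what is visible of it).
- cams.mark_of(camera, query): "location" ([column, row] as shares, 0 to 1, of the picture: columns of its width, rows of its height: a listed point, or the origin of a listed thing).
The state is a dict: "time_s": time; "q": joint angles; "qvel": joint speeds; "joint_efforts": joint torques, N m; "position": TCP position; "tool_rot": TCP orientation; "ft_force": force on the tool from outside, world axes, zero at the start; "wrist_torque": the same for the moment, N m; "grip_width": finger opening in m; "gripper_force": force on a finger pad.
Only numpy, scipy, OpenCV 4.12 (cv2) and the standard library are available. Lean on these libraries where they do the work, as an engineer would, in place of code of your own. Each camera call takes 0.05 s, during which the arm holds its last target. There are 200 camera calls.

## Working session

There is one attempt and no reset: what is moved stays moved. The work goes in short steps, Python scripts to look and compute and a tool call to move; the robot and the scene stay as the last step left them, time stands still between calls to the robot, and variables do not carry over. Pictures are saved under pics/ and viewed, at most 10 in all, crops included, and the job is handed in when it is done.

Besides the shell and the picture viewer there is one more tool, called after "Emit:" in YAML: its name, and indented under it one key for each argument. move_arm: Moves the arm, as the interface text tells. Its arguments: {"type":"object","properties":{"jaw":{"type":"array","items":{"type":"number"}},"dp":{"type":"array","items":{"type":"array","items":{"type":"number"}}},"turn":{"type":"array","items":{"type":"array","items":{"type":"number"}}},"force":{"type":"number"}},"required":["jaw","dp","turn"]}

```bash
mkdir -p pics
cat > h.py <<'E'
import numpy as np, cv2
from rig import observe, cams, ticket
def world(name, depth, st=None):
    c=cams.calibration(name); H,W=depth.shape
    f=H/2/np.tan(np.radians(c["vertical_fov"]/2))
    v,u=np.mgrid[:H,:W]; x=(u-c["cx"])/f; y=(v-c["cy"])/f
    if name=="wrist":
        r=np.hypot(x,y); s=np.where(r>1e-9,np.tan(np.minimum(r,1.5))/np.maximum(r,1e-9),1); x=x*s;y=y*s
        P=np.stack([x*depth,-y*depth,-depth,np.ones_like(depth)],-1)
        T=np.eye(4);T[:3,:3]=st["tool_rot"];T[:3,3]=st["position"]
        return (P@(T@c["tool_from_camera"]).T)[...,:3]
    P=np.stack([x*depth,-y*depth,-depth,np.ones_like(depth)],-1)
    return (P@np.linalg.inv(c["view"]).T)[...,:3]
E
python3 - <<'E'
from h import *
print(cams.calibration("top"));print(cams.calibration("wrist"))
for n in ["top","scene"]:
    im,d=cams.get_image(n); np.savez(f"{n}.npz",im=im,d=d); cv2.imwrite(f"pics/{n}.png",im[...,::-1])
    P=world(n,d)
    for q in ["jig","drill_plate","plate_grip","jig_top","ring_box","emery_pack","charcoal"]:
        for r in (cams.mark_of(n,q))[:3]:
            u,v=r["location"][0]*512,r["location"][1]*384
            print(n,q,round(r["p"],2),int(u),int(v),P[min(int(v),383),min(int(u),511)].round(3))
E
```

```text
{'vertical_fov': 54.7184573801021, 'cx': 257.15060976054235, 'cy': 188.91343081761542, 'view': array([[-1.54773496e-04, -9.99986292e-01, -5.23378077e-03,
        -3.00426100e-02],
       [ 9.97494161e-01, -5.24666623e-04,  7.07469016e-02,
        -5.32860522e-01],
       [-7.07486777e-02, -5.20971601e-03,  9.97480568e-01,
        -1.21343338e+00],
       [ 0.00000000e+00,  0.00000000e+00,  0.00000000e+00,
         1.00000000e+00]])}
{'vertical_fov': 65.70646984690485, 'cx': 259.20337966774406, 'cy': 185.53970587998393, 'tool_from_camera': array([[ 1.16171997e-03,  9.60404037e-01,  2.78608570e-01,
         7.17550024e-02],
       [ 9.99999281e-01, -1.03254437e-03, -6.10388060e-04,
         7.25745397e-04],
       [-2.98543445e-04,  2.78609079e-01, -9.60404546e-01,
        -1.67622221e-01],
       [ 0.00000000e+00,  0.00000000e+00,  0.00000000e+00,
         1.00000000e+00]])}
top jig 0.94 317 201 [ 0.493 -0.228  0.019]
top jig 0.78 255 232 [ 0.39  -0.023  0.007]
top drill_plate 0.72 214 179 [0.563 0.11  0.05 ]
top plate_grip 0.77 212 176 [0.573 0.117 0.047]
top jig_top 0.94 320 198 [ 0.503 -0.24   0.008]
top jig_top 0.82 255 233 [ 0.386 -0.023  0.002]
top ring_box 0.75 213 140 [0.693 0.115 0.043]
top emery_pack 0.91 373 187 [ 0.538 -0.411  0.031]
top charcoal 0.67 137 191 [0.526 0.367 0.027]
scene jig 0.93 287 233 [ 0.382 -0.01   0.001]
scene drill_plate 0.67 222 233 [0.556 0.13  0.006]
scene plate_grip 0.85 218 219 [0.616 0.081 0.   ]
scene jig_top 0.94 283 231 [ 0.398 -0.008  0.002]
scene jig_top 0.86 297 189 [ 0.481 -0.235  0.002]
scene ring_box 0.65 194 217 [0.676 0.138 0.018]
scene ring_box 0.53 222 229 [0.557 0.127 0.023]
scene charcoal 0.85 180 288 [0.496 0.386 0.025]
```

View pics/top.png

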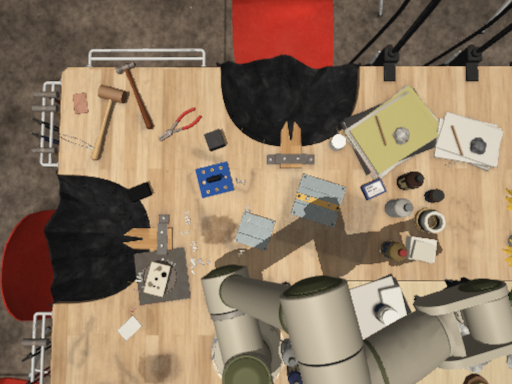

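View pics/scene.png

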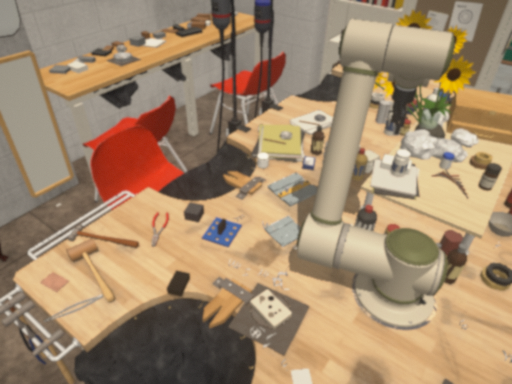

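The top view shows the plate at about (214,179) and the ring box at (215,140). The full-size jig with the brass bar is at about (318,200), and a smaller look-alike is at (255,230).

Run:
```python
from h import *
st=observe(); print(st["position"],st["tool_rot"])
z=np.load("top.npz"); P=world("top",z["d"])
for q in ["jig","drill_plate"]:
  cams.get_image("top")
  for r in cams.outline_of("top",q)[:3]:
    m=r["mask"]; p=P[m]; 
    k=(p[:,2]>-0.01)&(p[:,2]<0.07); rr=cv2.minAreaRect(p[k][:,:2].astype(np.float32)*1000)
    print(q,r["p"],m.sum(),np.median(p,0).round(3),rr)
im=z["im"][130:260,190:360]
cv2.imwrite("pics/crop.png",cv2.resize(im,None,fx=4.5,fy=4.5,interpolation=cv2.INTER_CUBIC)[...,::-1])
```

```text
[ 0.24751616 -0.49113484  0.204736  ] [[ 8.92992122e-01  4.50072294e-01 -5.05911260e-06]
 [ 4.50072293e-01 -8.92992122e-01 -2.00194582e-05]
 [-1.35279512e-05  1.56002521e-05 -1.00000000e+00]]
jig 0.72 1628 [ 0.5   -0.233  0.014] ((498.327392578125, -234.15890502929688), (150.1353302001953, 143.9429931640625), 72.3972396850586)
jig 0.61 1001 [ 0.396 -0.023  0.01 ] ((395.62005615234375, -23.225112915039062), (111.01943969726562, 102.19652557373047), 73.41877746582031)
drill_plate 0.88 930 [0.567 0.111 0.01 ] ((568.0033569335938, 113.20649719238281), (100.33394622802734, 109.28958129882812), 14.310206413269043)
```

View pics/crop.png

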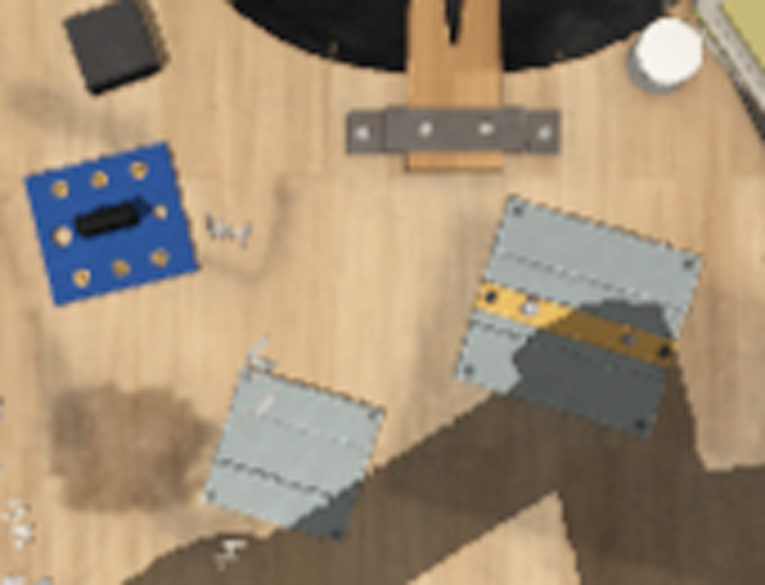

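Emit:
move_arm:
  jaw: [8.5,8.5,8.5,8.5,8.5,8.5,8.5,8.5,8.5,8.5,8.5,8.5]
  dp:
    - [2.83,-0.98,0]
    - [2.83,-0.98,0]
    - [2.83,-0.98,0]
    - [2.83,-0.98,0]
    - [2.83,-0.98,0]
    - [2.83,-0.98,0]
    - [2.83,-0.98,0]
    - [2.83,-0.98,0]
    - [2.83,-0.98,0]
    - [2.83,-0.98,0]
    - [2.83,-0.98,0]
    - [2.83,-0.98,0]
  turn:
    - [0,0,0]
    - [0,0,0]
    - [0,0,0]
    - [0,0,0]
    - [0,0,0]
    - [0,0,0]
    - [0,0,0]
    - [0,0,0]
    - [0,0,0]
    - [0,0,0]
    - [0,0,0]
    - [0,0,0]

```text
time_s: 2.0
position: [0.4988, -0.2321, 0.2049]
tool_rot: [[0.893, 0.45, 0.0], [0.45, -0.893, -0.0], [0.0, 0.0, -1.0]]
ft_force: [-0.2, -1.4, -0.9]
grip_width: 0.0851
gripper_force: 0.0
```

Emit:
move_arm:
  jaw: [8.5,8.5,8.5,8.5,8.5,8.5,8.5,8.5,8.5,8.5]
  dp:
    - [0,0,0]
    - [0,0,0]
    - [0,0,0]
    - [0,0,0]
    - [0,0,0]
    - [0,0,0]
    - [0,0,0]
    - [0,0,0]
    - [0,0,0]
    - [0,0,0]
  turn:
    - [0,0,-0.1]
    - [0,0,-0.1]
    - [0,0,-0.1]
    - [0,0,-0.1]
    - [0,0,-0.1]
    - [0,0,-0.1]
    - [0,0,-0.1]
    - [0,0,-0.1]
    - [0,0,0]
    - [0,0,0]

```text
time_s: 2.83
position: [0.4979, -0.2333, 0.2047]
tool_rot: [[0.302, 0.953, 0.0], [0.953, -0.302, -0.0], [-0.0, 0.0, -1.0]]
ft_force: [-1.2, -0.2, 0.3]
grip_width: 0.0853
gripper_force: 0.0
```

Run:
```python
from h import *
st=observe(); im,d=cams.get_image("wrist"); np.savez("w1.npz",im=im,d=d,p=st["position"],R=st["tool_rot"])
print(st["position"],np.degrees(np.arctan2(st["tool_rot"][1,0],st["tool_rot"][0,0])),st["time_s"],st["q"])
cv2.imwrite("pics/w1.png",cv2.resize(im,(800,600))[...,::-1])
```

```text
[ 0.49785432 -0.23330266  0.20473993] 72.41030619799244 2.8333 [-3.74484249e+01  2.17871197e+01  7.43638306e+01 -7.47097135e-05
  8.38465720e+01 -1.98587231e+01]
```

View pics/w1.png

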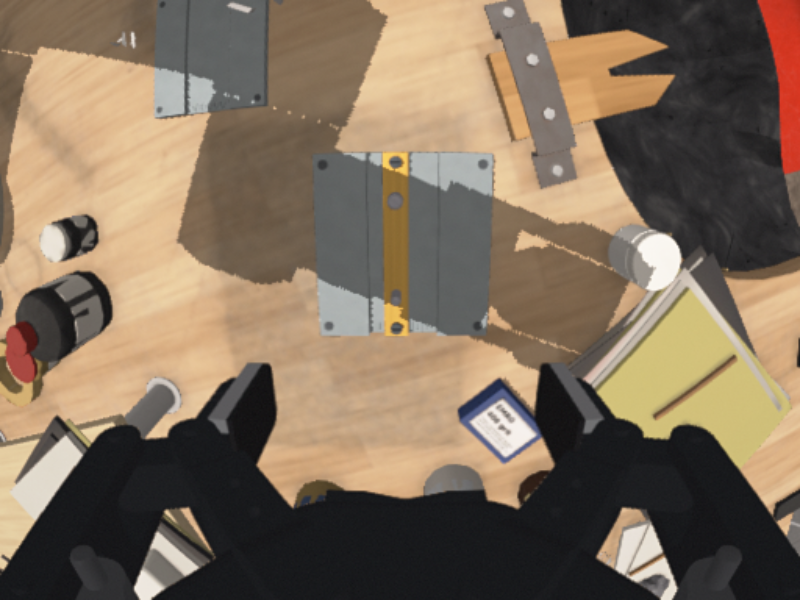

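```bash
cat >> h.py <<'E'
def rect(z,im,p,R,org,half=0.1,res=0.0004):
    """ortho image in tool-aligned axes (rows up = tool +x, cols right = tool +y) around org(world xy) at height z"""
    c=cams.calibration("wrist"); n=int(2*half/res)
    a=(np.arange(n)-n/2)*res; Y,X=np.meshgrid(a,-a)
    W=np.array([org[0],org[1],0.])+X[...,None]*(R[:,0]*[1,1,0])+Y[...,None]*(R[:,1]*[1,1,0]); W[...,2]=z
    T=np.eye(4);T[:3,:3]=R;T[:3,3]=p
    M=np.linalg.inv(T@c["tool_from_camera"]); q=W@M[:3,:3].T+M[:3,3]
    x,y,w=q[...,0],-q[...,1],-q[...,2]; f=192/np.tan(np.radians(c["vertical_fov"]/2))
    h=np.hypot(x,y); s=np.arctan2(h,w)/np.maximum(h,1e-9)*f
    return cv2.remap(im,(c["cx"]+x*s).astype(np.float32),(c["cy"]+y*s).astype(np.float32),cv2.INTER_CUBIC)
E
python3 - <<'E'
from h import *
z=np.load("w1.npz"); im,p,R=z["im"],z["p"],z["R"]
a=rect(.014,im,p,R,p[:2],.1,.0005); b=rect(.036,im,p,R,p[:2],.1,.0005)
o=np.hstack([a,b]); cv2.imwrite("pics/r1.png",cv2.cvtColor(o,cv2.COLOR_RGB2BGR)[:,:])
P=world("wrist",z["d"],{"tool_rot":R,"position":p})
L=(P-p)@R  # tool coords
k=(P[...,2]>.009)&(P[...,2]<.02)&(np.abs(L[...,0])<.1)&(np.abs(L[...,1])<.1)
rr=cv2.minAreaRect((L[k][:,:2]*1000).astype(np.float32)); print("jig",rr, np.median(P[k][:,2]))
k=(P[...,2]>.027)&(P[...,2]<.045)&(np.abs(L[...,0])<.08)&(np.abs(L[...,1])<.04)
for s in (1,-1):
    kk=k&(s*L[...,0]>0); print(kk.sum(),L[kk].mean(0)*1000, np.median(P[kk][:,2]) if kk.any() else 0)
E
```

```text
jig ((13.358757019042969, 13.959320068359375), (170.86874389648438, 172.72885131835938), 89.87022399902344) 0.012470502429576369
90 [ 40.02945342  -6.30716085 170.77163181] 0.03416889215639346
41 [-35.17064507  -5.92800819 171.43840969] 0.03362528652067043
```

View pics/r1.png

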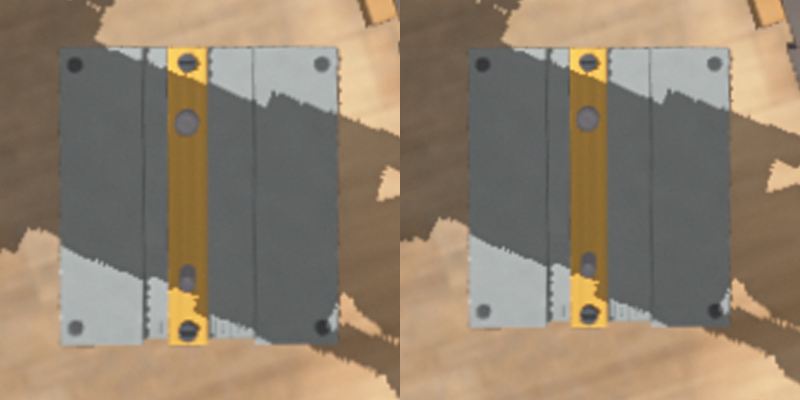

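Rectified view: the jig spans cols 60–338 and rows 46–346, and the bar centre is at col 188, about -6 mm in jig x. The big dowel is at the top (row about 120) and the small one at the bottom. Next I'll go and look at the plate the same way.

Emit:
move_arm:
  jaw: [8.5,8.5,8.5,8.5,8.5,8.5,8.5,8.5,8.5,8.5,8.5,8.5]
  dp:
    - [2.92,-0.31,0]
    - [2.92,-0.31,0]
    - [2.92,-0.31,0]
    - [2.92,-0.31,0]
    - [2.92,-0.31,0]
    - [2.92,-0.31,0]
    - [2.92,-0.31,0]
    - [2.92,-0.31,0]
    - [2.92,-0.31,0]
    - [2.92,-0.31,0]
    - [2.92,-0.31,0]
    - [2.92,-0.31,0]
  turn:
    - [0,0,0]
    - [0,0,0]
    - [0,0,0]
    - [0,0,0]
    - [0,0,0]
    - [0,0,0]
    - [0,0,0]
    - [0,0,0]
    - [0,0,0]
    - [0,0,0]
    - [0,0,0]
    - [0,0,0]

```text
time_s: 3.88
position: [0.5673, 0.1137, 0.2048]
tool_rot: [[0.302, 0.953, 0.0], [0.953, -0.302, 0.0], [0.0, 0.0, -1.0]]
ft_force: [1.7, 0.8, 0.4]
grip_width: 0.0847
gripper_force: 0.0
```

Emit:
move_arm:
  jaw: [8.5,8.5,8.5,8.5,8.5,8.5,8.5]
  dp:
    - [0,0,0]
    - [0,0,0]
    - [0,0,0]
    - [0,0,0]
    - [0,0,0]
    - [0,0,0]
    - [0,0,0]
  turn:
    - [0,0,-0.111]
    - [0,0,-0.111]
    - [0,0,-0.111]
    - [0,0,-0.111]
    - [0,0,-0.111]
    - [0,0,0]
    - [0,0,0]

```text
time_s: 4.47
position: [0.5672, 0.1122, 0.2047]
tool_rot: [[-0.244, 0.97, -0.0], [0.97, 0.244, -0.0], [0.0, -0.0, -1.0]]
ft_force: [0.1, -0.5, 0.7]
grip_width: 0.085
gripper_force: 0.0
```

Run:
```python
from h import *
st=observe(); im,d=cams.get_image("wrist"); p,R=st["position"],st["tool_rot"]; np.savez("w2.npz",im=im,d=d,p=p,R=R)
print(p,np.degrees(np.arctan2(R[1,0],R[0,0])),st["time_s"])
a=rect(.008,im,p,R,p[:2],.08,.0004); b=rect(.048,im,p,R,p[:2],.08,.0004)
cv2.imwrite("pics/r2.png",np.hstack([a,b])[...,::-1])
P=world("wrist",d,{"tool_rot":R,"position":p}); L=(P-p)@R
k=(P[...,2]>.004)&(P[...,2]<.012)&(np.abs(L[...,0])<.085)&(np.abs(L[...,1])<.08)&(im[...,2]>im[...,0]+30.)
print("plate",cv2.minAreaRect((L[k][:,:2]*1000).astype(np.float32)),np.median(P[k][:,2]))
k=(P[...,2]>.035)&(P[...,2]<.06)&(np.abs(L[...,0])<.05)&(np.abs(L[...,1])<.05)
print("grip",k.sum(),cv2.minAreaRect((L[k][:,:2]*1000).astype(np.float32)),np.median(P[k][:,2]))
```

```text
[0.56723735 0.11215239 0.20469272] 104.09977207553824 4.4667
plate ((3.6555137634277344, 1.4518203735351562), (99.8214111328125, 108.562744140625), 89.91132354736328) 0.006420871414346274
grip 469 ((4.634580612182617, 2.0534677505493164), (43.41808319091797, 13.502816200256348), 0.03246893733739853) 0.04604897246672357
```

View pics/r2.png

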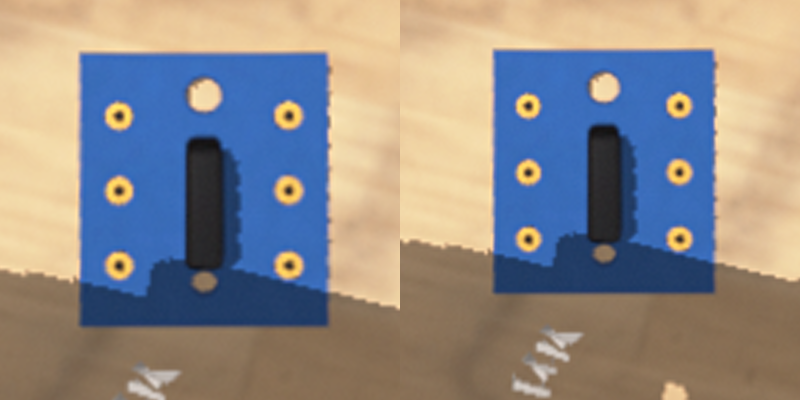

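Plate at z=8 mm spans cols 80–328 and rows 52–326. The big hole is at (204,95), on +tool x, and the small one at (204,282). Its yaw matches the tool, so I'll grasp.

Emit:
move_arm:
  jaw: [8.5,8.5,8.5,8.5,8.5,8.5,8.5,8.5,8.5,8.5,8.5,8.5]
  dp:
    - [0.43,0.18,0]
    - [0,0,2]
    - [0,0,2]
    - [0,0,2]
    - [0,0,2]
    - [0,0,2]
    - [0,0,2]
    - [0,0,2]
    - [0,0,2]
    - [0,0,2]
    - [0,0,0.9]
    - [0,0,0]
  turn:
    - [0,0,0]
    - [0,0,0]
    - [0,0,0]
    - [0,0,0]
    - [0,0,0]
    - [0,0,0]
    - [0,0,0]
    - [0,0,0]
    - [0,0,0]
    - [0,0,0]
    - [0,0,0]
    - [0,0,0]

```text
time_s: 5.52
position: [0.5669, 0.117, 0.0139]
tool_rot: [[-0.247, 0.969, -0.004], [0.969, 0.247, 0.0], [0.001, -0.004, -1.0]]
ft_force: [-1.1, 0.2, 0.1]
grip_width: 0.085
gripper_force: 0.0
```

Emit:
move_arm:
  jaw: [5,3,2,1,0.5,0,0,0,0,0,0,0]
  dp:
    - [0,0,0]
    - [0,0,0]
    - [0,0,0]
    - [0,0,0]
    - [0,0,0]
    - [0,0,0]
    - [0,0,0]
    - [0,0,0]
    - [0,0,0]
    - [0,0,0]
    - [0,0,0]
    - [0,0,0]
  turn:
    - [0,0,0]
    - [0,0,0]
    - [0,0,0]
    - [0,0,0]
    - [0,0,0]
    - [0,0,0]
    - [0,0,0]
    - [0,0,0]
    - [0,0,0]
    - [0,0,0]
    - [0,0,0]
    - [0,0,0]
  force: 60

```text
time_s: 6.52
position: [0.568, 0.1168, 0.0164]
tool_rot: [[-0.248, 0.969, 0.001], [0.969, 0.248, -0.0], [-0.0, 0.001, -1.0]]
ft_force: [-1.7, -0.6, 5.7]
grip_width: 0.0116
gripper_force: 58.9
```

Emit:
move_arm:
  jaw: [0,0,0,0,0,0,0]
  dp:
    - [0,0,-0.5]
    - [0,0,-1.5]
    - [0,0,-1.5]
    - [0,0,-1.5]
    - [0,0,-1.5]
    - [0,0,-1]
    - [0,0,-0.5]
  turn:
    - [0,0,0]
    - [0,0,0]
    - [0,0,0]
    - [0,0,0]
    - [0,0,0]
    - [0,0,0]
    - [0,0,0]
  force: 80

```text
time_s: 7.1
position: [0.5682, 0.1168, 0.0969]
tool_rot: [[-0.248, 0.969, 0.002], [0.969, 0.248, 0.0], [-0.0, 0.001, -1.0]]
ft_force: [0.7, 0.0, -3.5]
grip_width: 0.0109
gripper_force: 78.5
```

Emit:
move_arm:
  jaw: [0,0,0,0,0,0,0,0,0,0,0,0]
  dp:
    - [-1.32,-0.66,0]
    - [-2.64,-1.32,0]
    - [-2.64,-1.32,0]
    - [-2.64,-1.32,0]
    - [-2.64,-1.32,0]
    - [-2.64,-1.32,0]
    - [-2.64,-1.32,0]
    - [-2.64,-1.32,0]
    - [-2.64,-1.32,0]
    - [-2.64,-1.32,0]
    - [-2.64,-1.32,0]
    - [-2.64,-1.32,0]
  turn:
    - [0,0,0]
    - [0,0,0]
    - [0,0,0]
    - [0,0,0]
    - [0,0,0]
    - [0,0,0]
    - [0,0,0]
    - [0,0,0]
    - [0,0,0]
    - [0,0,0]
    - [0,0,0]
    - [0,0,0]

```text
time_s: 8.1
position: [0.4955, -0.2162, 0.0952]
tool_rot: [[-0.248, 0.969, -0.001], [0.969, 0.248, 0.001], [0.001, -0.001, -1.0]]
ft_force: [0.7, 0.1, -1.9]
grip_width: 0.0104
gripper_force: 78.5
```

Emit:
move_arm:
  jaw: [0,0,0,0,0,0,0,0,0,0,0,0]
  dp:
    - [-1.32,-0.66,0]
    - [0,0,0]
    - [0,0,0]
    - [0,0,0]
    - [0,0,0]
    - [0,0,0]
    - [0,0,0]
    - [0,0,0]
    - [0,0,0]
    - [0,0,0]
    - [0,0,0]
    - [0,0,0]
  turn:
    - [0,0,0]
    - [0,0,0.0697]
    - [0,0,0.0697]
    - [0,0,0.0697]
    - [0,0,0.0697]
    - [0,0,0.0697]
    - [0,0,0.0697]
    - [0,0,0.0697]
    - [0,0,0.0697]
    - [0,0,0]
    - [0,0,0]
    - [0,0,0]

```text
time_s: 9.1
position: [0.493, -0.2293, 0.0955]
tool_rot: [[0.3, 0.954, -0.0], [0.954, -0.3, 0.0], [0.0, -0.001, -1.0]]
ft_force: [-0.9, -0.5, -3.0]
grip_width: 0.0107
gripper_force: 78.5
```

Run:
```python
from h import *
st=observe(); im,d=cams.get_image("wrist"); p,R=st["position"],st["tool_rot"]; np.savez("w3.npz",im=im,d=d,p=p,R=R)
print(p,R,np.degrees(np.arctan2(R[1,0],R[0,0])),st["time_s"],st["ft_force"],st["grip_width"])
cv2.imwrite("pics/w3.png",cv2.resize(im,(800,600))[...,::-1])
P=world("wrist",d,{"tool_rot":R,"position":p}); L=(P-p)@R
k=(im[...,2]>im[...,0]+30.)&(np.abs(L[...,0])<.09)&(np.abs(L[...,1])<.08)&(np.abs(L[...,2])<.04)
A=np.c_[L[k][:,:2],np.ones(k.sum())]; print(k.sum(),"plane",np.linalg.lstsq(A,L[k][:,2],rcond=None)[0])
print(cv2.minAreaRect((L[k][:,:2]*1000).astype(np.float32)))
target=np.array([.4927,-.2294,0]); print("err tool mm",(R.T@(target-p))[:2]*1000)
```

```text
[ 0.49303375 -0.22932723  0.09545022] [[ 2.99925791e-01  9.53962415e-01 -4.80131611e-04]
 [ 9.53962510e-01 -2.99925627e-01  3.85051133e-04]
 [ 2.23320534e-04 -5.73514323e-04 -9.99999811e-01]] 72.54685352192924 9.1 [-0.92644038 -0.50803615 -2.96565096] 0.010740812623607742
15452 plane [ 4.00895552e-03 -8.94302166e-05  9.94115351e-03]
((0.8337860107421875, 1.4927825927734375), (100.43246459960938, 109.32359313964844), 89.95413970947266)
err tool mm [-0.19083345 -0.24181433]
```

View pics/w3.png

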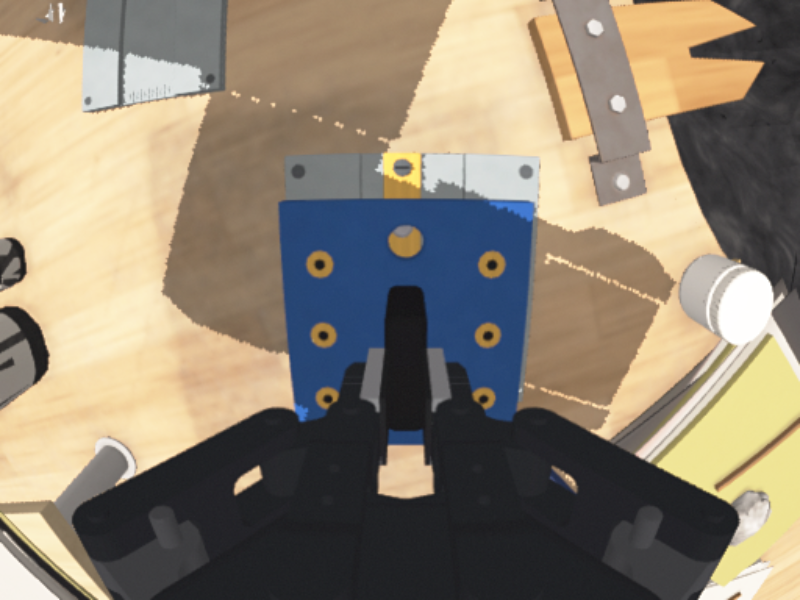

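Run:
```python
from h import *
z=np.load("w3.npz"); im,p,R=z["im"],z["p"],z["R"]; res=.00025
a=rect(.0871,im,p,R,p[:2],.1,res); b=rect(.014,im,p,R,p[:2],.1,res); c=rect(.036,im,p,R,p[:2],.1,res)
A=a.astype(float); m=((A[...,2]>A[...,0]*1.5+15)).astype(np.uint8); m=cv2.morphologyEx(m,cv2.MORPH_OPEN,np.ones((9,9)))
# plate edges per row / top edge
rows=range(280,420,10)
print("plate mid y,width",[(round(((np.where(m[r])[0].min()+np.where(m[r])[0].max())/2-400)*res*1e3,2),round(np.ptp(np.where(m[r])[0])*res*1e3,1)) for r in rows])
print("plate top edge x",[round((400-np.where(m[:,c_])[0].min())*res*1e3,2) for c_ in range(230,590,60)])
# same on w2 pose
B=cv2.cvtColor(b,cv2.COLOR_RGB2HSV); mb=((B[...,0]>15)&(B[...,0]<32)&(B[...,1]>140)).astype(np.uint8)
for r in range(105,165,8):
    s=np.where(mb[r,300:500])[0]+300
    if len(s): print("bar",round((400-r)*res*1e3,1),round((s.min()-400)*res*1e3,2),round((s.max()-400)*res*1e3,2))
o=np.hstack([x[100:300,300:500] for x in (a,b,c)]); cv2.imwrite("pics/r3.png",cv2.resize(o[...,::-1],(792,264)))
# redo w1 bar, w2 plate the same way
z=np.load("w1.npz"); b=rect(.014,z["im"],z["p"],z["R"],z["p"][:2],.1,res); B=cv2.cvtColor(b,cv2.COLOR_RGB2HSV)
mb=((B[...,0]>15)&(B[...,0]<32)&(B[...,1]>140)).astype(np.uint8)
for r in range(180,560,40):
    s=np.where(mb[r,300:500])[0]+300
    if len(s): print("w1 bar",round((400-r)*res*1e3,1),round((s.min()-400)*res*1e3,2),round((s.max()-400)*res*1e3,2))
```

```text
plate mid y,width [(np.float64(1.5), np.float64(98.0)), (np.float64(1.5), np.float64(98.0)), (np.float64(1.38), np.float64(98.2)), (np.float64(1.5), np.float64(98.0)), (np.float64(1.5), np.float64(98.0)), (np.float64(1.5), np.float64(98.0)), (np.float64(1.38), np.float64(98.2)), (np.float64(1.5), np.float64(98.0)), (np.float64(1.5), np.float64(98.0)), (np.float64(1.38), np.float64(98.2)), (np.float64(1.5), np.float64(98.0)), (np.float64(1.5), np.float64(98.0)), (np.float64(1.38), np.float64(98.2)), (np.float64(1.38), np.float64(98.2))]
plate top edge x [np.float64(55.75), np.float64(55.5), np.float64(55.75), np.float64(55.5), np.float64(55.75), np.float64(55.75)]
bar 73.8 -1.5 8.25
bar 71.8 0.75 8.75
bar 69.8 -4.75 8.75
bar 67.8 4.5 8.5
bar 65.8 -5.75 8.5
bar 63.8 3.75 8.5
bar 61.8 -10.0 8.5
bar 59.8 -10.0 8.5
w1 bar 55.0 -15.75 2.25
w1 bar 45.0 -15.75 2.25
w1 bar 35.0 -15.75 2.5
w1 bar 25.0 -15.5 2.5
w1 bar 15.0 -15.5 2.5
w1 bar 5.0 -15.25 2.5
w1 bar -5.0 -15.5 2.5
w1 bar -15.0 -15.25 2.5
w1 bar -25.0 -15.25 2.5
w1 bar -35.0 -15.25 2.5
```

View pics/r3.png

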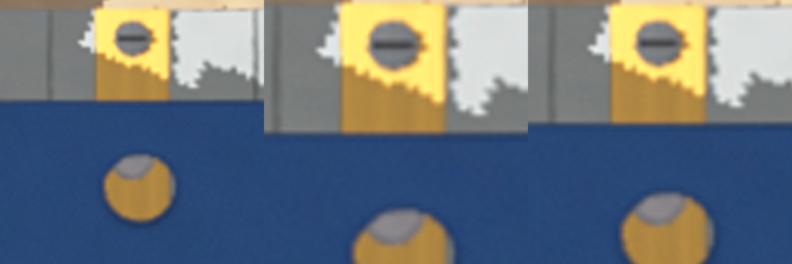

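The big hole sits about 2.2 mm off in y and 1.3 mm off in x relative to the dowel and bar, which points to a camera bias. I'll correct for that, descend to just above the dowels and recheck.

Emit:
move_arm:
  jaw: [0,0,0,0,0,0,0]
  dp:
    - [-0.13,-0.22,0]
    - [0,0,1]
    - [0,0,1]
    - [0,0,1]
    - [0,0,0.5]
    - [0,0,0]
    - [0,0,0]
  turn:
    - [0,0,0]
    - [0,0,0]
    - [0,0,0]
    - [0,0,0]
    - [0,0,0]
    - [0,0,0]
    - [0,0,0]

```text
time_s: 9.73
position: [0.4906, -0.2299, 0.0603]
tool_rot: [[0.302, 0.953, -0.001], [0.953, -0.302, 0.001], [0.0, -0.001, -1.0]]
ft_force: [0.6, -0.7, -3.0]
grip_width: 0.0107
gripper_force: 78.5
```

Run:
```python
from h import *
st=observe(); im,d=cams.get_image("wrist"); p,R=st["position"],st["tool_rot"]; np.savez("w4.npz",im=im,d=d,p=p,R=R)
print(p,st["time_s"],st["ft_force"],np.degrees(np.arctan2(R[1,0],R[0,0])))
res=.0002; zp=p[2]-.0084
a=rect(zp,im,p,R,p[:2],.1,res); c=rect(.036,im,p,R,p[:2],.1,res); b=rect(.014,im,p,R,p[:2],.1,res)
o=np.hstack([x[110:360,400:600] for x in (a,b,c)]); cv2.imwrite("pics/r4.png",cv2.resize(o[...,::-1],(792,330)))
for nm,x in (("plate",a),("bar",b)):
  B=cv2.cvtColor(x,cv2.COLOR_RGB2HSV)
  if nm=="bar":
    mb=((B[...,0]>15)&(B[...,0]<32)&(B[...,1]>140))
    for r in range(125,225,12):
      s=np.where(mb[r,400:600])[0]+400
      if len(s): print("bar",(500-r)*.2,round((s.min()-500)*.2,2),round((s.max()-500)*.2,2))
  else:
    A=x.astype(float); m=((A[...,2]>A[...,0]*1.5+15)).astype(np.uint8); m=cv2.morphologyEx(m,cv2.MORPH_OPEN,np.ones((9,9)))
    for r in range(300,500,50):
      s=np.where(m[r])[0]; print("plate",(s.min()-500)*.2,(s.max()-500)*.2)
    print("top",[(500-np.where(m[:,q])[0].min())*.2 for q in range(300,700,80)])
    h=(1-m)[250:360,430:570]; n,l,s,ce=cv2.connectedComponentsWithStats(h.astype(np.uint8)); print("hole",[(round((ce[i][0]+430-500)*.2,2),round((500-250-ce[i][1])*.2,2),s[i]) for i in range(1,n)])
```

```text
[ 0.49061369 -0.22994299  0.06028183] 9.7333 [ 0.60767472 -0.70703863 -2.96004648] 72.43722100727938
plate -47.800000000000004 50.6
plate -47.800000000000004 50.6
plate -47.6 50.6
plate -47.6 50.6
top [np.float64(55.6), np.float64(55.6), np.float64(55.800000000000004), np.float64(55.6), np.float64(55.800000000000004)]
hole [(np.float64(1.35), np.float64(39.41), array([  41,   21,   72,   66, 3629], dtype=int32))]
bar 75.0 -8.0 10.2
bar 72.60000000000001 -8.0 10.8
bar 70.2 -8.2 10.8
bar 67.8 -8.2 10.8
bar 65.4 -8.2 10.8
bar 63.0 -8.2 10.8
bar 60.6 -8.2 10.8
bar 58.2 -8.2 11.0
bar 55.800000000000004 -8.2 10.6
```

View pics/r4.png

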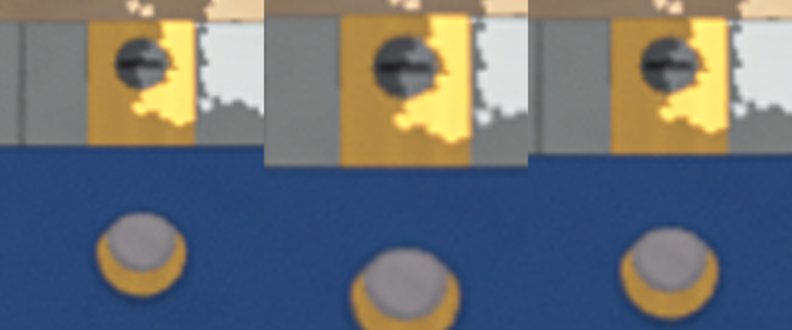

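The hole centre (1.35, 39.4) coincides with the big dowel's top (1.36, 39.4), and the bar centre is at 1.3. I'll lower it gently.

Emit:
move_arm:
  jaw: [0,0,0,0,0,0,0,0]
  dp:
    - [0,0,0.3]
    - [0,0,0.3]
    - [0,0,0.2]
    - [0,0,0.15]
    - [0,0,0.15]
    - [0,0,0.15]
    - [0,0,0]
    - [0,0,0]
  turn:
    - [0,0,-0.002]
    - [0,0,0]
    - [0,0,0]
    - [0,0,0]
    - [0,0,0]
    - [0,0,0]
    - [0,0,0]
    - [0,0,0]

```text
time_s: 10.45
position: [0.4907, -0.23, 0.0482]
tool_rot: [[0.3, 0.954, -0.0], [0.954, -0.3, 0.0], [0.0, -0.0, -1.0]]
ft_force: [0.2, 0.3, -3.3]
grip_width: 0.0107
gripper_force: 78.5
```

No contact force, so both dowels are entering. I'll continue.

Emit:
move_arm:
  jaw: [0,0,0,0,0,0,0,0]
  dp:
    - [0,0,0.2]
    - [0,0,0.2]
    - [0,0,0.2]
    - [0,0,0.2]
    - [0,0,0.2]
    - [0,0,0.2]
    - [0,0,0]
    - [0,0,0]
  turn:
    - [0,0,0]
    - [0,0,0]
    - [0,0,0]
    - [0,0,0]
    - [0,0,0]
    - [0,0,0]
    - [0,0,0]
    - [0,0,0]

```text
time_s: 11.12
position: [0.4906, -0.23, 0.0361]
tool_rot: [[0.3, 0.954, -0.0], [0.954, -0.3, 0.0], [0.0, -0.0, -1.0]]
ft_force: [0.0, 1.0, -2.0]
grip_width: 0.0107
gripper_force: 78.5
```

Emit:
move_arm:
  jaw: [0,0,0,0,0,0,0,0]
  dp:
    - [0,0,0.1]
    - [0,0,0.1]
    - [0,0,0.1]
    - [0,0,0.1]
    - [0,0,0.1]
    - [0,0,0.05]
    - [0,0,0]
    - [0,0,0]
  turn:
    - [0,0,0]
    - [0,0,0]
    - [0,0,0]
    - [0,0,0]
    - [0,0,0]
    - [0,0,0]
    - [0,0,0]
    - [0,0,0]

```text
time_s: 11.78
position: [0.4907, -0.23, 0.0307]
tool_rot: [[0.3, 0.954, -0.0], [0.954, -0.3, -0.0], [-0.0, -0.0, -1.0]]
ft_force: [0.5, 1.3, -2.8]
grip_width: 0.0108
gripper_force: 78.5
```

Emit:
move_arm:
  jaw: [0,0,0,0,0]
  dp:
    - [0,0,0.04]
    - [0,0,0.04]
    - [0,0,0.04]
    - [0,0,0]
    - [0,0,0]
  turn:
    - [0,0,0]
    - [0,0,0]
    - [0,0,0]
    - [0,0,0]
    - [0,0,0]

```text
time_s: 12.2
position: [0.4908, -0.2301, 0.0305]
tool_rot: [[0.3, 0.954, 0.001], [0.954, -0.3, -0.001], [-0.0, 0.001, -1.0]]
ft_force: [-2.8, 1.9, 6.9]
grip_width: 0.0108
gripper_force: 79.8
```

It has seated at the expected height (0.0305). Releasing and backing off.

Emit:
move_arm:
  jaw: [1.5,2.5,4,5,5,5,5,5]
  dp:
    - [0,0,0]
    - [0,0,0]
    - [0,0,0]
    - [0,0,0]
    - [0,0,0]
    - [0,0,0]
    - [0,0,0]
    - [0,0,0]
  turn:
    - [0,0,0]
    - [0,0,0]
    - [0,0,0]
    - [0,0,0]
    - [0,0,0]
    - [0,0,0]
    - [0,0,0]
    - [0,0,0]

```text
time_s: 12.87
position: [0.4907, -0.23, 0.0295]
tool_rot: [[0.3, 0.954, -0.0], [0.954, -0.3, 0.0], [0.0, -0.0, -1.0]]
ft_force: [0.5, 0.6, 1.0]
grip_width: 0.0499
gripper_force: 0.0
```

Emit:
move_arm:
  jaw: [5,5,5,5,5,5,5,5,5,5,5,5]
  dp:
    - [0,0,-0.5]
    - [0,0,-1]
    - [0,0,-2]
    - [0,0,-2]
    - [0,0,-2]
    - [0,0,-2]
    - [0,0,-2]
    - [0,0,-2]
    - [0,0,-2]
    - [0,0,-2]
    - [0,0,0]
    - [0,0,0]
  turn:
    - [0,0,0]
    - [0,0,0]
    - [0,0,0]
    - [0,0,0]
    - [0,0,0]
    - [0,0,0]
    - [0,0,0]
    - [0,0,0]
    - [0,0,0]
    - [0,0,0]
    - [0,0,0]
    - [0,0,0]

```text
time_s: 13.87
position: [0.4908, -0.2301, 0.2059]
tool_rot: [[0.3, 0.954, 0.002], [0.954, -0.3, -0.002], [-0.001, 0.002, -1.0]]
ft_force: [0.3, 0.8, -1.1]
grip_width: 0.0502
gripper_force: 0.0
```

Run:
```python
from h import *
st=observe(); im,d=cams.get_image("wrist"); p,R=st["position"],st["tool_rot"]
print(p,st["time_s"],st["grip_width"])
cv2.imwrite("pics/w5.png",cv2.resize(im,(800,600))[...,::-1])
P=world("wrist",d,{"tool_rot":R,"position":p}); L=(P-p)@R
k=(im[...,2]>im[...,0]+30.)&(np.abs(L[...,0])<.07)&(np.abs(L[...,1])<.065)&(P[...,2]<.03)
A=np.c_[L[k][:,:2],np.ones(k.sum())]; c=np.linalg.lstsq(A,P[k][:,2],rcond=None)[0]; print("plane",c,"median z",np.median(P[k][:,2]),"want .022 (-.0015 bias)")
print(cv2.minAreaRect((L[k][:,:2]*1000).astype(np.float32)))
```

```text
[ 0.49083608 -0.23008854  0.20589684] 13.8667 0.05019460286735978
plane [-0.0017068  -0.00029759  0.02032676] median z 0.02039139498845771 want .022 (-.0015 bias)
((-0.3387603759765625, 0.8980026245117188), (111.59439086914062, 102.593994140625), 0.25180983543395996)
```

View pics/w5.png

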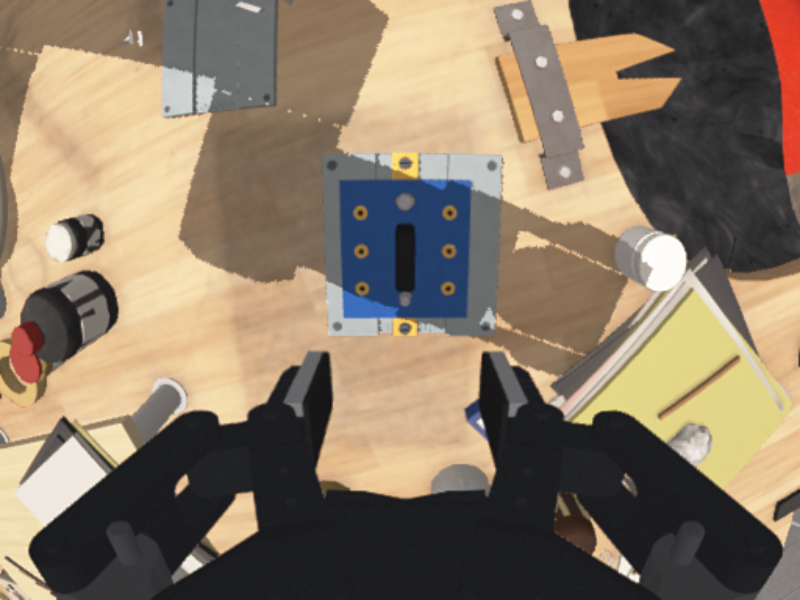

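The plate lies flat, with both dowels standing through their holes at (405,201) and (405,298), and its measured height and level are as expected. Handing in.

```bash
python3 -c "
from rig import ticket
print(ticket.close_job())"
```

```text
the job is handed in; nothing more can be done
None
```

The drill plate is flat and fully down on the full-size jig, with both dowels through their holes and the gripper clear of it. The job was handed in at about 14 s; no verdict came back.

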